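Sort the clamping hardware into its trays

TASK

Sort the five loose pieces of clamping hardware on the bench into the three orange trays: the two hex bolts, the two shaft collars and the T-nut each go in the tray whose ledge carries a fixed specimen of the same kind. Only one piece to a bay, set down on the bay's floor the same way up as it stands now (bolts standing on their heads, collars flat, T-nut on its wide base). Leave the oil bottle and the screwdriver where they are.

Things in the scene. Friction and masses are not known exactly. Their poses are not given: they have to be found in the camera images.
- bolt_a: loose plain steel hex bolt standing on its head, thread up: head a hexagon 30 across flats, 12.5 high, below; round shank 20 diameter above it, whole height 62 mm; about 190 g. Origin: centre of the underside of the head; z up along the shank. One of two alike
- bolt_b: loose plain steel hex bolt standing on its head, thread up: head a hexagon 30 across flats, 12.5 high, below; round shank 20 diameter above it, whole height 62 mm; about 190 g. Origin: centre of the underside of the head; z up along the shank. One of two alike
- collar_a: loose plain steel shaft collar (thick ring) lying flat: outside diameter 36 mm, bore 20, height 15; about 80 g. Origin: centre of its underside; z up along the bore. One of two alike
- collar_b: loose plain steel shaft collar (thick ring) lying flat: outside diameter 36 mm, bore 20, height 15; about 80 g. Origin: centre of its underside; z up along the bore. One of two alike
- tnut: loose plain steel T-slot nut standing on its wide base: base 35 by 35, 14 high; on it a neck 35 long (x) by 22 wide (y), 14 high, with a dark round tapped hole in its top; whole height 28 mm; about 200 g. Origin: centre of its underside; x along the neck, z up
- tray_bolts: Bolts: fixed orange tray, one of three alike: tub 132 (x) x 108 (y) x 20 mm high, walls 4, floor top z 4. Mid rib (4 thick, top z 14) makes two bays, 60 (x) x 100 (y) inside, centres x +-32, y 0. Ledge at +x end (x 66 to 110, 20 high) carries at x 89 the fixed specimen of what belongs in the tray: upright hex bolt, top z 82. Origin: centre of tub's underside; z up, +x roughly away from robot
- tray_collars: Collars: fixed orange tray, one of three alike: tub 132 (x) x 108 (y) x 20 mm high, walls 4, floor top z 4. Mid rib (4 thick, top z 14) makes two bays, 60 (x) x 100 (y) inside, centres x +-32, y 0. Ledge at +x end (x 66 to 110, 20 high) carries at x 89 the fixed specimen of what belongs in the tray: flat collar, top z 35. Origin: centre of tub's underside; z up, +x roughly away from robot
- tray_tnuts: T-nuts: fixed orange tray, one of three alike: tub 132 (x) x 108 (y) x 20 mm high, walls 4, floor top z 4. Mid rib (4 thick, top z 14) makes two bays, 60 (x) x 100 (y) inside, centres x +-32, y 0. Ledge at +x end (x 66 to 110, 20 high) carries at x 89 the fixed specimen of what belongs in the tray: T-nut, top z 48. Origin: centre of tub's underside; z up, +x roughly away from robot
- oiler: bystander, loose: amber oil bottle 64 mm diameter with blue cap and thin brass spout, 213 high, standing upright to the left of the trays; about 250 g. Origin: centre of its underside. Not to be moved
- screwdriver: bystander, loose: screwdriver with blue handle about 200 mm long lying on the bench to the right of the trays, its length along its own x, tip towards +x. Not to be moved

How it is judged:
By the outcome, as a careful person would: the job done as asked, in the order asked, and still so for the second after the job is handed in, with the robot touching nothing.
It also fails if it takes over 128 s, if anything falls off the work surface, if the arm or the gripper's body presses on something with over 40 N, if the wrist force passes 120 N, or if a joint passes its speed limit or range.

ROBOT

A 6-joint arm with a two-finger parallel gripper is mounted at the origin on the work surface. World frame = base frame: x ahead of the robot, y to its left, z up, the work surface at z = 0. Lengths are in mm, angles in rad, forces in N, time in s.
With the tool pointing down it reaches from about 350 to 875 mm from the base axis. Payload 4.2 kg.
Tool frame: the origin (TCP) lies midway between the tips of the shut fingers; the grasp point (between the pads) lies 19 mm behind it (arm.grasp_offset is the distance from the TCP to the grasp point, in mm); z points along the fingers, y is the line along which they close (so a half turn about z gives the same grasp; the last joint's range is limited). The gripper opens to 85 mm and grips with 20 to 120 N. Pads are 22 mm wide; open, the fingers measure 114 mm over their backs; the gripper's body (76 mm by 85 mm) begins 54 mm behind the grasp point. The pads swing forward as they close: fully open they stand 13 mm farther back than shut.
Start: joints at [-0.901, 0.385, 0.008, 0, -1.194, -0.259], TCP at [249.602, -572.973, 231.312] pointing down, gripper open.
Joint ranges: [-3.14, 3.14], [-1.21, 2.06], [-1.07, 1.41], [-3.16, 2.05], [-2.99, -0.16], [-3.1, 3.1]. Speed limits (rad/s): [2.79, 2.79, 3.14, 3.14, 3.14, 3.14].

INTERFACE

Orientations are given as a unit quaternion [x, y, z, w].
In Python, from bench import arm gives the robot as it stands. The module is installed in compiled form; this text tells all that it offers.
- The arm moves only by the tool servo_tool, never from a script. Its argument "increments" is a list of rows, each a list of 7 numbers: the opening, from 0 (shut) to 1 (fully open), then the shift along the tool's x, y, z in m, then the turn, a rotation vector about the tool's x, y, z in degrees. In form: [[grip, x, y, z, ax, ay, az], ...]. A call has 1 to 12 rows; each row is the pose to reach, as a shift and turn from the pose commanded when the call began, along the tool's axes at that moment; what a row does not reach only later rows make up. A row lasts 1/8 s, in which the tool goes at most 62.5 mm and 10.7 degrees, less where a joint would pass 70% of its speed; a pose out of reach is approached as far as the arm can. A call with a gripper value outside its range is refused whole. The fingers move at their own pace and stop on an object; the grip force is fixed at half the most. Time passes only in rows, so rows that repeat a pose let the fingers close. It gives the time, the measured TCP pose, the force, the opening and the grip force at its end, in the units of the state.
- arm.read_state(): the state, without advancing time (a new reading comes with each control period).
- arm.get_image(name): name is "scene" or "top"; returns a dict with "color" (400x640x3 uint8, red, green, blue), "fx", "fy", "cx", "cy" (pixels), "k1" (the pictures are not rectified: a ray, as slopes to the right and down, at radius r is drawn at 1 + k1 r^2 times it, then the intrinsics apply), "rvec" (rotation vector, rad) and "tvec" (3), from world to camera coordinates, as OpenCV has them. Camera axes: x right, y down, z forward; pixel columns grow to the right and rows downward; lengths in mm; the calibration is good to about 2 mm. A picture is of the moment at which its call begins. There is no depth.
- arm.job_done(): hands the job in; it is judged then, once.
Trained networks look in the newest picture that a camera, given by its name, has taken for a name from the list of things; names that differ only in an ending like _2 or _b are one class to them, and where a whole thing is asked for, a point or a joint stands for the part that bears it (a point fixed in the world has none). Each returns a list of dicts, best first, with "p" (0 to 1); they miss things now and then, are a little off and sometimes report something else, mostly with a low value. They report only what shows in the picture. A call takes as long as a camera call.
- arm.look_for(camera, thing): "box" ([centre column, centre row, width, height] in pixels, round what is visible of it).
- arm.spot_point(camera, thing): "centre" ([column, row] in pixels: a listed point, or the origin of a listed thing).
The state is a dict: "clock": time; "joints": joint angles; "joint_vel": joint speeds; "joint_efforts": joint torques, N m; "position": TCP position; "ee_rot": TCP orientation; "contact_force": force on the tool from outside, world axes, zero at the start; "wrist_torque": the same for the moment, N m; "gripper_width": finger opening in mm; "grasp_force": force on a finger pad.
Only numpy, scipy, OpenCV 4.12 (cv2) and the standard library are available. Lean on these libraries where they do the work, as an engineer would, in place of code of your own. Each camera call takes 0.05 s, during which the arm holds its last target. There are 200 camera calls.

## Working session

There is one attempt and no reset: what is moved stays moved. The work goes in short steps, Python scripts to look and compute and a tool call to move; the robot and the scene stay as the last step left them, time stands still between calls to the robot, and variables do not carry over. Pictures are saved under pics/ and viewed, at most 14 in all, crops included, and the job is handed in when it is done.

Besides the shell and the picture viewer there is one more tool, called after "Call:" by a JSON object that holds its "name" and its "arguments", one argument or row to a line. servo_tool: Moves the arm, as the interface text tells. Its arguments: {"type":"object","properties":{"increments":{"type":"array","items":{"type":"array","items":{"type":"number"}}}},"required":["increments"]}

```bash
mkdir -p pics; cat > h.py <<'E'
import numpy as np, cv2
from bench import arm
from scipy.spatial.transform import Rotation as R
def cam(im):
    K=np.array([[im["fx"],0,im["cx"]],[0,im["fy"],im["cy"]],[0,0,1.]])
    # model: x_d = x*(1+k1 r^2) 
    return K,np.array([im["k1"],0,0,0,0.]),np.array(im["rvec"],float),np.array(im["tvec"],float)
def ray(im,px):
    K,d,r,t=cam(im); u=cv2.undistortPoints(np.array([[px]],float),K,d)[0,0]
    M=cv2.Rodrigues(r)[0]; return -M.T@t.ravel(), M.T@np.array([u[0],u[1],1])
def onz(im,px,z):
    o,v=ray(im,px); return o+v*(z-o[2])/v[2]
def tri(rs):
    A=np.zeros((3,3));b=np.zeros(3)
    for o,v in rs:
        v=v/np.linalg.norm(v);P=np.eye(3)-np.outer(v,v);A+=P;b+=P@o
    return np.linalg.solve(A,b)
def proj(im,p):
    K,d,r,t=cam(im); return cv2.projectPoints(np.array([p],float).reshape(-1,1,3),r,t,K,d)[0][:,0]
def save(im,n): cv2.imwrite("pics/"+n,im["color"][...,::-1])
E
python3 - <<'E'
from h import *
np.set_printoptions(precision=1,suppress=True)
s=arm.read_state(); print(s["position"],s["ee_rot"],s["clock"],arm.grasp_offset)
for c in("scene","top"):
    im=arm.get_image(c); save(im,c+"0.png"); print(c,ray(im,(320,200)),im["k1"])
    for t in "bolt_a collar_a tnut tray_bolts tray_collars tray_tnuts oiler screwdriver".split():
        for q in arm.spot_point(c,t): 
            if q["p"]>.2: print(t,np.round(q["centre"]),round(q["p"],2),onz(im,q["centre"],0)[:2])
E
```

```text
[ 249.4 -572.4  230.2] [-0.2  1.   0.  -0. ] 0.0 18.700000000000003
scene (array([1074.4, -797.1,  684.1]), array([-0.5,  0.7, -0.6])) 0.000453773654967765
bolt_a [257. 231.] 0.77 [ 447.5 -155.7]
bolt_a [288. 202.] 0.7 [426.6 -20. ]
collar_a [209. 259.] 0.46 [ 430.8 -289.8]
collar_a [334. 175.] 0.41 [444.9 157. ]
tnut [346. 152.] 0.55 [397.4 292.5]
tray_collars [400. 182.] 0.57 [603.9 238.2]
tray_tnuts [283. 278.] 0.64 [ 593.7 -239.9]
oiler [434. 158.] 0.67 [622.5 418.4]
oiler [290. 202.] 0.58 [433.  -16.8]
screwdriver [230. 347.] 0.67 [ 629.3 -428. ]
screwdriver [360. 230.] 0.67 [632.8 -10.3]
top (array([ 289.9,  -20.8, 1559.8]), array([ 0.2,  0. , -1. ])) 0.03878989658709291
bolt_a [368. 231.] 0.63 [ 436.6 -144.5]
bolt_a [328. 236.] 0.44 [418.1 -12.1]
collar_a [259. 177.] 0.73 [608.5 224. ]
collar_a [412. 235.] 0.6 [ 427.1 -286.7]
collar_a [276. 224.] 0.48 [452.5 158.7]
tnut [238. 242.] 0.7 [390.5 283. ]
tray_bolts [332. 172.] 0.8 [631. -22.]
tray_collars [255. 179.] 0.81 [603.8 235.5]
tray_tnuts [401. 187.] 0.93 [ 587.9 -250.5]
oiler [197. 172.] 0.97 [621.7 432. ]
screwdriver [454. 175.] 0.73 [ 630.9 -426.1]
```

View pics/scene0.png

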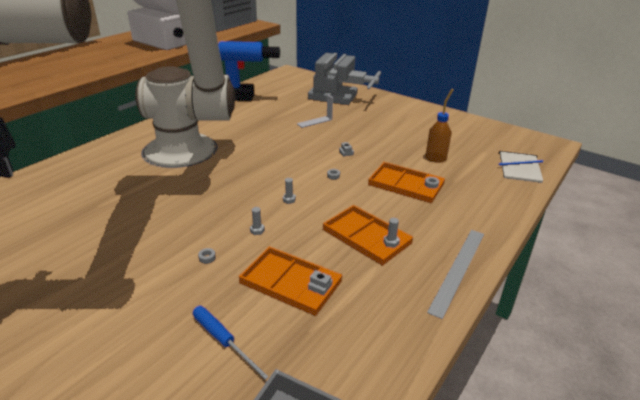

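```bash
python3 - <<'E'
import cv2
a=cv2.imread("pics/top0.png")[130:270,170:490]
cv2.imwrite("pics/top0c.png",cv2.resize(a,(800,350),interpolation=cv2.INTER_CUBIC))
E
```

```text
(no output)
```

View pics/top0c.png

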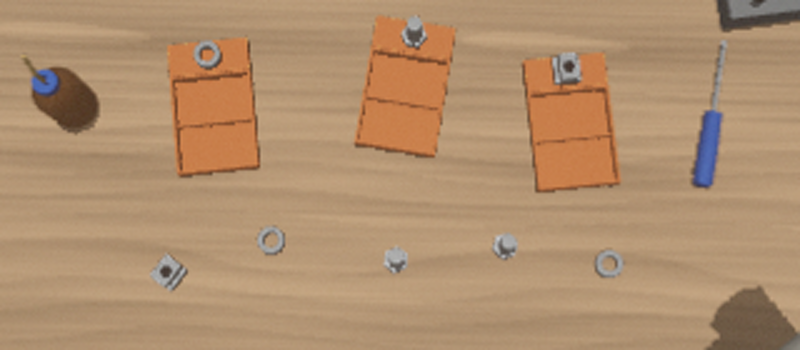

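The scene picture shows the pieces, left to right in the arm's frame:
- T-nut at (346,150)
- collar at (334,174)
- bolts at (289,190) and (257,220)
- collar at (207,256)

The trays run collars, bolts, T-nuts from left to right. The bottle is far left and the screwdriver far right, and the top crop agrees. Next I'll refine by fitting model silhouettes in both views.

```bash
cat > fit.py <<'E'
from h import *
from scipy.optimize import minimize, least_squares
def circ(r,z,n=24,ph=0): a=np.arange(n)*2*np.pi/n+ph; return np.c_[r*np.cos(a),r*np.sin(a),0*a+z]
def box(a,b,z0,z1): return np.array([[x,y,z] for x in(-a/2,a/2) for y in(-b/2,b/2) for z in(z0,z1)])
PARTS={"bolt":[np.r_[circ(17.3,0,6),circ(17.3,12.5,6)],np.r_[circ(10,12),circ(10,62)]],
"collar":[np.r_[circ(18,0),circ(18,15)]],
"tnut":[box(35,35,0,14),box(35,22,14,28)],
"tray":[box(132,108,0,20),np.array([[x,y,z] for x in(66,110) for y in(-54,54) for z in(0,20)])]}
S=4
def sil(im,kind,x,y,yaw,z,win):
    x0,y0,w,h=win; m=np.zeros((h*S,w*S),np.uint8); c,s=np.cos(yaw),np.sin(yaw)
    M=np.array([[c,-s,0],[s,c,0],[0,0,1]])
    for P in PARTS[kind]:
        q=proj(im,P@M.T+[x,y,z]); q=(q-[x0,y0]+.5)*S-.5
        cv2.fillConvexPoly(m,cv2.convexHull(np.round(q*16).astype(np.int32)),255,shift=4)
    return cv2.resize(m,(w,h),interpolation=cv2.INTER_AREA)/255.
def soft(im,kind):
    c=im["color"].astype(float); r,b=c[...,0],c[...,2]; sat=(r-b)/(c.max(2)+1)
    return np.clip((sat-.66)/.15,0,1) if kind=="tray" else np.clip((.27-sat)/.17,0,1)
def fit(ims,kind,p0,freez=False,pad=10):
    wins=[];ms=[]
    for im in ims:
        q=proj(im,np.vstack(PARTS[kind])+[p0[0],p0[1],p0[3]]); a=np.floor(q.min(0)-pad).astype(int); b=np.ceil(q.max(0)+pad).astype(int)
        a=np.maximum(a,0); wins.append((a[0],a[1],b[0]-a[0],b[1]-a[1])); ms.append(soft(im,kind)[a[1]:b[1],a[0]:b[0]])
    def cost(p):
        zz=p[3] if freez else p0[3]
        return sum(((sil(im,kind,p[0],p[1],p[2],zz,w)-m)**2).sum()/m.sum() for im,w,m in zip(ims,wins,ms))
    best=None
    for dy in ([0,.4,.8,1.2] if kind=="tnut" else [-.15,0,.15] if kind=="tray" else [0]):
        s0=np.array(p0,float); s0[2]+=dy
        sim=np.vstack([s0]+[s0+d for d in np.diag([8,8,.2,8 if freez else 0])])
        r=minimize(cost,s0,method="Nelder-Mead",options=dict(initial_simplex=sim,xatol=.02,fatol=1e-5,maxiter=400))
        if best is None or r.fun<best.fun: best=r
    return best.x,best.fun
E
cat > run.py <<'E'
from fit import *
np.set_printoptions(precision=3,suppress=True)
A,B=arm.get_image("scene"),arm.get_image("top")
G={"tnut":("tnut",392,285),"collar_l":("collar",447,157),"bolt_l":("bolt",420,-14),"bolt_r":("bolt",440,-148),"collar_r":("collar",428,-287),
"T_collars":("tray",604,236),"T_bolts":("tray",631,-20),"T_tnuts":("tray",588,-248)}
for n,(k,x,y) in G.items():
    y0={"T_bolts":-.15,"T_tnuts":.05,"T_collars":.05}.get(n,0)
    for ims,f in(([A,B],False),([A,B],True),([B],False),([A],False)):
        print(n,len(ims),f,*fit(ims,k,[x,y,y0,0],f))
E
python3 run.py
```

```text
tnut 2 False [399.987 285.693   0.773   0.   ] 0.4576371365344656
tnut 2 True [399.99  285.411   0.754   2.711] 0.43199501371103655
tnut 1 False [401.807 285.723  -0.57    0.   ] 0.09914551070713633
tnut 1 False [397.216 288.537   0.61    0.   ] 0.19360675301720282
collar_l 2 False [446.57  152.325   0.217   0.   ] 0.6858582970705713
collar_l 2 True [446.486 152.473   0.231  -0.161] 0.6800659642392612
collar_l 1 False [446.495 152.546   0.284   0.   ] 0.4151276946606102
collar_l 1 False [443.948 155.923  -0.041   0.   ] 0.26382898777705954
bolt_l 2 False [424.983 -12.557   0.075   0.   ] 0.26374597935850264
bolt_l 2 True [425.089 -12.345   0.062   1.079] 0.26099893978648236
bolt_l 1 False [425.19  -12.464   0.063   0.   ] 0.026018098459821625
bolt_l 1 False [422.248 -11.702   0.057   0.   ] 0.2237984096978796
bolt_r 2 False [ 446.438 -154.794    0.249    0.   ] 0.24666871581434943
bolt_r 2 True [ 446.022 -154.565    0.208    0.415] 0.2526958393003033
bolt_r 1 False [ 446.636 -154.789    0.168    0.   ] 0.058265894967561245
bolt_r 1 False [ 444.236 -153.702    0.216    0.   ] 0.179386
[... 491 characters left out ...]
6.845   5.069   0.   ] 0.12451250986998688
T_collars 1 False [600.02  235.208   0.149   0.   ] 0.28114321555836824
T_bolts 2 False [ 780.19  -204.781   -2.843    0.   ] 1.0162338426447228
T_bolts 2 True [  716.266   190.709    20.936 -2006.312] 1.0272520217448473
T_bolts 1 False [ 771.633 -195.675   -2.745    0.   ] 0.04221274902582914
T_bolts 1 False [633.06  -14.942  -0.155   0.   ] 0.22500330106207736
T_tnuts 2 False [ 761.159 -411.522   -2.385    0.   ] 1.0758198727057582
T_tnuts 2 True [ 707.964  -10.633    0.573 -373.481] 1.0758198727057582
T_tnuts 1 False [ 761.159 -411.522   -2.385    0.   ] 0.08793726394881198
T_tnuts 1 False [ 590.024 -241.847    0.122    0.   ] 0.19814084521040914
```

```bash
python3 - <<'E'
import cv2,numpy as np
a=cv2.imread("pics/top0.png");b=cv2.imread("pics/scene0.png")
for n,(u,v) in {"tray":(265,185),"wood":(300,195),"wood2":(285,240)}.items():
  c=a[v,u].astype(float);print(n,c,(c[2]-c[0])/(c.max()+1))
for n,(u,v) in {"tray":(290,265),"tray2":(355,222),"wood":(300,150)}.items():
  c=b[v,u].astype(float);print(n,c,(c[2]-c[0])/(c.max()+1))
z=lambda i,u,v:cv2.resize(i[v-16:v+16,u-20:u+20],(400,320),interpolation=cv2.INTER_CUBIC)
cv2.imwrite("pics/tn.png",np.hstack([z(a,238,239),z(b,346,150)]))
E
```

```text
tray [ 71. 123. 198.] 0.6381909547738693
wood [120. 155. 185.] 0.34946236559139787
wood2 [118. 153. 182.] 0.34972677595628415
tray [ 10.  82. 160.] 0.9316770186335404
tray2 [  5. 103. 193.] 0.9690721649484536
wood [102. 146. 182.] 0.4371584699453552
```

View pics/tn.png

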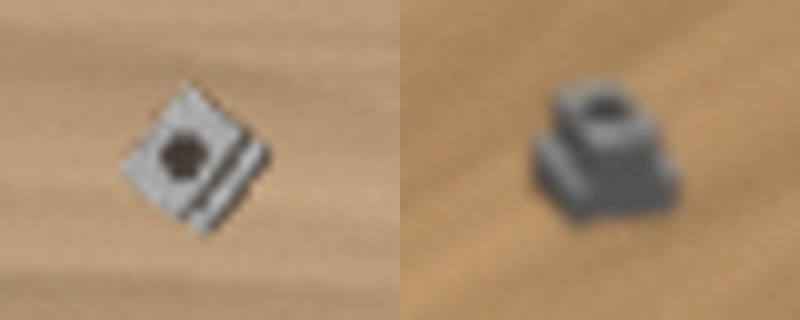

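The T-nut crop (top view) shows the step edge running up and to the right, so the neck axis yaw is about -0.67. Next I'll refit the trays with camera-specific colour limits and the T-nut from that start.

```bash
python3 - <<'E'
s=open("fit.py").read()
s=s.replace('np.clip((sat-.66)/.15,0,1) if kind=="tray"','np.clip((sat-(.65 if im["tvec"][2]<1500 and sc(im) else .45))/.1,0,1) if kind=="tray"')
s=s.replace("def soft","def sc(im): return abs(ray(im,(320,200))[0][1])>300\ndef soft").replace('im["tvec"][2]<1500 and sc(im)','sc(im)')
s=s.replace('[0,.4,.8,1.2] if kind=="tnut"','[-.15,0,.15] if kind=="tnut"')
# holes (specimen) masked off trays: fill mask
s=s.replace("ms.append(soft(im,kind)[a[1]:b[1],a[0]:b[0]])","m=soft(im,kind)[a[1]:b[1],a[0]:b[0]]; m=cv2.morphologyEx(m,cv2.MORPH_CLOSE,np.ones((9,9))) if kind=='tray' else m; ms.append(m)")
open("fit.py","w").write(s)
r=open("run.py").read()
i=r.index('"collar_l"');j=r.index('"T_collars"');r=r[:i]+r[j:]
r=r.replace('y0={','y0={"tnut":-.67,')
open("run2.py","w").write(r)
E
python3 run2.py
```

```text
tnut 2 False [400.886 285.644  -0.738   0.   ] 0.31078135840270316
tnut 2 True [401.009 285.312  -0.693   1.041] 0.30415831450455627
tnut 1 False [400.943 284.862  -0.585   0.   ] 0.09121409851198507
tnut 1 False [396.661 288.952  -0.891   0.   ] 0.13461054975887157
T_collars 2 False [601.561 233.876   0.132   0.   ] 0.27943442559632636
T_collars 2 True [601.37  233.69    0.136   0.514] 0.27916388358558236
T_collars 1 False [601.88  233.606   0.132   0.   ] 0.006259584619173837
T_collars 1 False [600.428 234.896   0.143   0.   ] 0.26955668991139475
T_bolts 2 False [634.89  -16.339  -0.139   0.   ] 0.2237829761951237
T_bolts 2 True [635.009 -16.564  -0.139   0.261] 0.22329936508602483
T_bolts 1 False [635.486 -16.427  -0.141   0.   ] 0.006898616393484812
T_bolts 1 False [633.724 -14.905  -0.148   0.   ] 0.21358481277466645
T_tnuts 2 False [ 591.247 -242.46     0.121    0.   ] 0.2476108037584841
T_tnuts 2 True [ 591.047 -242.409    0.125    0.224] 0.24798269352947921
T_tnuts 1 False [ 591.741 -242.622    0.123    0.   ] 0.07510149306800962
T_tnuts 1 False [ 590.246 -242.193    0.12     0.   ] 0.16898994075530738
```

```bash
cat > d.py <<'E'
# usage: d.py x y z closing_yaw_deg  -> shift in tool axes (m), turn about tool axes (deg)
from h import *; import sys
x,y,z,a=map(float,sys.argv[1:5]); s=arm.read_state(); q=R.from_quat(s["ee_rot"]); M=q.as_matrix(); p=np.array(s["position"])
yw=np.degrees(np.arctan2(M[1,1],M[0,1])); t=yw+((a-yw+90)%180-90); t=np.radians(t)
Y=np.array([np.cos(t),np.sin(t),0]);Z=np.array([0,0,-1.]);T=np.c_[np.cross(Y,Z),Y,Z]
print("shift",np.round(M.T@([x,y,z]-p)/1e3,4),"turn",np.round(np.degrees((q.inv()*R.from_matrix(T)).as_rotvec()),2),
"yaw",yw.round(1),"pos",np.round(p,1),"t",s["clock"],"w",s["gripper_width"],"gf",s["grasp_force"],"F",np.round(s["contact_force"],1),"j6",round(s["joints"][5],2))
E
python3 d.py 446 -154.5 180 82
```

```text
shift [-0.3472  0.3052  0.0513] turn [-0.   -0.   31.54] yaw 113.5 pos [ 249.6 -573.   231.3] t 1.1 w 85.42822639975387 gf 0.0 F [0.5 0.  0.3] j6 -0.26
```

Call:
{"name": "servo_tool", "arguments": {
  "increments": [
    [0.7, -0.04, 0.035, 0.006, 0, 0, 4],
    [0.7, -0.08, 0.07, 0.012, 0, 0, 8],
    [0.7, -0.12, 0.105, 0.018, 0, 0, 12],
    [0.7, -0.16, 0.14, 0.024, 0, 0, 16],
    [0.7, -0.2, 0.175, 0.03, 0, 0, 20],
    [0.7, -0.24, 0.21, 0.036, 0, 0, 24],
    [0.7, -0.28, 0.245, 0.042, 0, 0, 28],
    [0.7, -0.32, 0.28, 0.048, 0, 0, 31.5],
    [0.7, -0.347, 0.305, 0.051, 0, 0, 31.5],
    [0.7, -0.347, 0.305, 0.051, 0, 0, 31.5],
    [0.7, -0.347, 0.305, 0.051, 0, 0, 31.5],
    [0.7, -0.347, 0.305, 0.051, 0, 0, 31.5]
  ]
}}

```text
clock: 2.6
position: [445.6, -155.5, 180.4]
ee_rot: [0.07, 0.998, -0.0, 0.0]
contact_force: [-0.5, 0.4, -0.5]
gripper_width: 59.4
grasp_force: 0.0
```

```bash
python3 d.py 446 -154.5 22 82
```

```text
shift [-0.0002  0.0011  0.1584] turn [-0.    0.01 -0.04] yaw 82.0 pos [ 445.6 -155.5  180.4] t 2.6 w 59.4364185305169 gf 0.0 F [-0.5  0.4 -0.5] j6 -1.72
```

Call:
{"name": "servo_tool", "arguments": {
  "increments": [
    [0.7, 0, 0.001, 0.04, 0, 0, 0],
    [0.7, 0, 0.001, 0.08, 0, 0, 0],
    [0.7, 0, 0.001, 0.12, 0, 0, 0],
    [0.7, 0, 0.001, 0.145, 0, 0, 0],
    [0.7, 0, 0.001, 0.158, 0, 0, 0],
    [0.7, 0, 0.001, 0.158, 0, 0, 0],
    [0, 0, 0.001, 0.158, 0, 0, 0],
    [0, 0, 0.001, 0.158, 0, 0, 0],
    [0, 0, 0.001, 0.158, 0, 0, 0],
    [0, 0, 0.001, 0.158, 0, 0, 0],
    [0, 0, 0.001, 0.158, 0, 0, 0],
    [0, 0, 0.001, 0.158, 0, 0, 0]
  ]
}}

```text
clock: 4.1
position: [446.8, -153.8, 23.4]
ee_rot: [0.069, 0.998, -0.0, 0.001]
contact_force: [-0.8, -0.9, 7.2]
gripper_width: 18.9
grasp_force: 58.5
```

```bash
python3 d.py 666.5 -21 180 82
```

```text
shift [-0.1996  0.1619 -0.1562] turn [0.   0.11 0.07] yaw 82.1 pos [ 446.8 -153.8   23.4] t 4.1 w 18.907678934583217 gf 58.46068561077118 F [-0.8 -0.9  7.2] j6 -1.72
```

Call:
{"name": "servo_tool", "arguments": {
  "increments": [
    [0, 0, 0, -0.02, 0, 0, 0],
    [0, 0, 0, -0.06, 0, 0, 0],
    [0, 0, 0, -0.11, 0, 0, 0],
    [0, 0, 0, -0.156, 0, 0, 0],
    [0, -0.03, 0.024, -0.156, 0, 0, 0],
    [0, -0.07, 0.057, -0.156, 0, 0, 0],
    [0, -0.11, 0.089, -0.156, 0, 0, 0],
    [0, -0.15, 0.121, -0.156, 0, 0, 0],
    [0, -0.18, 0.146, -0.156, 0, 0, 0],
    [0, -0.2, 0.162, -0.156, 0, 0, 0],
    [0, -0.2, 0.162, -0.156, 0, 0, 0],
    [0, -0.2, 0.162, -0.156, 0, 0, 0]
  ]
}}

```text
clock: 5.6
position: [665.6, -21.1, 177.4]
ee_rot: [0.07, 0.998, -0.0, -0.001]
contact_force: [0.0, 0.6, -2.1]
gripper_width: 18.7
grasp_force: 59.0
```

```bash
python3 d.py 666.5 -21 28 82
```

```text
shift [-0.0013  0.0003  0.1494] turn [-0.01 -0.13  0.03] yaw 82.0 pos [665.6 -21.1 177.4] t 5.6 w 18.72888708197717 gf 58.951022028923035 F [ 0.   0.6 -2.1] j6 -1.92
```

Call:
{"name": "servo_tool", "arguments": {
  "increments": [
    [0, 0, 0, 0.03, 0, 0, 0],
    [0, -0.001, 0, 0.07, 0, 0, 0],
    [0, -0.001, 0, 0.11, 0, 0, 0],
    [0, -0.001, 0, 0.135, 0, 0, 0],
    [0, -0.001, 0, 0.143, 0, 0, 0],
    [0, -0.001, 0, 0.146, 0, 0, 0],
    [0, -0.001, 0, 0.148, 0, 0, 0],
    [0, -0.001, 0, 0.149, 0, 0, 0],
    [0, -0.001, 0, 0.149, 0, 0, 0]
  ]
}}

```text
clock: 6.72
position: [667.9, -21.1, 29.9]
ee_rot: [0.069, 0.998, 0.0, 0.001]
contact_force: [0.0, -0.2, -1.8]
gripper_width: 18.7
grasp_force: 58.9
```

Call:
{"name": "servo_tool", "arguments": {
  "increments": [
    [0, 0, 0, 0.001, 0, 0, 0],
    [0, 0, 0, 0.002, 0, 0, 0],
    [0, 0, 0, 0.0025, 0, 0, 0],
    [0, 0, 0, 0.0025, 0, 0, 0]
  ]
}}

```text
clock: 7.22
position: [667.7, -21.1, 27.5]
ee_rot: [0.069, 0.998, -0.0, 0.0]
contact_force: [-1.8, 1.1, 4.1]
gripper_width: 18.3
grasp_force: 59.2
```

Touching the floor (+4 N). Release and rise.

Call:
{"name": "servo_tool", "arguments": {
  "increments": [
    [0.3, 0, 0, 0, 0, 0, 0],
    [0.6, 0, 0, 0, 0, 0, 0],
    [0.6, 0, 0, 0, 0, 0, 0],
    [0.6, 0, 0, 0, 0, 0, 0],
    [0.6, 0, 0, -0.03, 0, 0, 0],
    [0.6, 0, 0, -0.08, 0, 0, 0],
    [0.6, 0, 0, -0.13, 0, 0, 0],
    [0.6, 0, 0, -0.152, 0, 0, 0],
    [0.6, 0, 0, -0.152, 0, 0, 0]
  ]
}}

```text
clock: 8.35
position: [668.7, -21.0, 181.2]
ee_rot: [0.069, 0.998, 0.001, 0.002]
contact_force: [0.8, -0.4, -1.0]
gripper_width: 51.0
grasp_force: 0.0
```

```bash
python3 d.py 424.5 -12.5 180 82
```

```text
shift [ 0.243  -0.0253  0.    ] turn [0.09 0.28 0.05] yaw 82.0 pos [668.7 -21.  181.2] t 8.35 w 51.00525052098903 gf 0.0 F [ 0.8 -0.4 -1. ] j6 -1.92
```

Call:
{"name": "servo_tool", "arguments": {
  "increments": [
    [0.7, 0.04, -0.004, 0, 0, 0, 0],
    [0.7, 0.08, -0.008, 0, 0, 0, 0],
    [0.7, 0.12, -0.012, 0, 0, 0, 0],
    [0.7, 0.16, -0.016, 0, 0, 0, 0],
    [0.7, 0.2, -0.02, 0, 0, 0, 0],
    [0.7, 0.23, -0.024, 0, 0, 0, 0],
    [0.7, 0.242, -0.025, 0, 0, 0, 0],
    [0.7, 0.242, -0.025, 0, 0, 0, 0],
    [0.7, 0.242, -0.025, 0, 0, 0, 0],
    [0.7, 0.242, -0.025, 0, 0, 0, 0]
  ]
}}

```text
clock: 9.6
position: [425.3, -12.3, 178.5]
ee_rot: [0.07, 0.998, -0.0, -0.0]
contact_force: [-0.3, 0.3, -0.8]
gripper_width: 59.5
grasp_force: 0.0
```

```bash
python3 d.py 424.5 -12.5 23 82
```

```text
shift [ 0.0007 -0.0002  0.1555] turn [-0.01 -0.02  0.02] yaw 82.0 pos [425.3 -12.3 178.5] t 9.6 w 59.45201402263369 gf 0.0 F [-0.3  0.3 -0.8] j6 -2.07
```

Call:
{"name": "servo_tool", "arguments": {
  "increments": [
    [0.7, 0, 0, 0.04, 0, 0, 0],
    [0.7, 0.001, 0, 0.08, 0, 0, 0],
    [0.7, 0.001, 0, 0.12, 0, 0, 0],
    [0.7, 0.001, 0, 0.145, 0, 0, 0],
    [0.7, 0.001, 0, 0.155, 0, 0, 0],
    [0.7, 0.001, 0, 0.155, 0, 0, 0],
    [0, 0.001, 0, 0.155, 0, 0, 0],
    [0, 0.001, 0, 0.155, 0, 0, 0],
    [0, 0.001, 0, 0.155, 0, 0, 0],
    [0, 0.001, 0, 0.155, 0, 0, 0],
    [0, 0.001, 0, 0.155, 0, 0, 0],
    [0, 0.001, 0, 0.155, 0, 0, 0]
  ]
}}

```text
clock: 11.1
position: [424.1, -12.1, 24.7]
ee_rot: [0.069, 0.998, 0.0, 0.001]
contact_force: [-0.7, -0.9, 6.9]
gripper_width: 18.7
grasp_force: 58.4
```

```bash
python3 d.py 603 -12 180 82
```

```text
shift [-0.1775  0.0249 -0.155 ] turn [0.04 0.09 0.06] yaw 82.1 pos [424.1 -12.1  24.7] t 11.1 w 18.709886792296533 gf 58.37018430233002 F [-0.7 -0.9  6.9] j6 -2.07
```

Target placing TCP z is about 28.7.

Call:
{"name": "servo_tool", "arguments": {
  "increments": [
    [0, 0, 0, -0.02, 0, 0, 0],
    [0, 0, 0, -0.06, 0, 0, 0],
    [0, 0, 0, -0.11, 0, 0, 0],
    [0, 0, 0, -0.155, 0, 0, 0],
    [0, -0.03, 0.004, -0.155, 0, 0, 0],
    [0, -0.07, 0.01, -0.155, 0, 0, 0],
    [0, -0.11, 0.015, -0.155, 0, 0, 0],
    [0, -0.15, 0.021, -0.155, 0, 0, 0],
    [0, -0.177, 0.025, -0.155, 0, 0, 0],
    [0, -0.177, 0.025, -0.155, 0, 0, 0],
    [0, -0.177, 0.025, -0.155, 0, 0, 0],
    [0, -0.177, 0.025, -0.155, 0, 0, 0]
  ]
}}

```text
clock: 12.6
position: [601.2, -12.1, 178.8]
ee_rot: [0.069, 0.998, 0.0, -0.0]
contact_force: [-0.5, -0.5, -1.5]
gripper_width: 18.4
grasp_force: 58.8
```

```bash
python3 d.py 603 -12 28.7 82
```

```text
shift [-0.0019  0.0003  0.1501] turn [ 0.   -0.04  0.04] yaw 82.0 pos [601.2 -12.1 178.8] t 12.6 w 18.41585618448829 gf 58.798924684524536 F [-0.5 -0.5 -1.5] j6 -1.96
```

Call:
{"name": "servo_tool", "arguments": {
  "increments": [
    [0, 0, 0, 0.03, 0, 0, 0],
    [0, -0.001, 0, 0.07, 0, 0, 0],
    [0, -0.001, 0, 0.11, 0, 0, 0],
    [0, -0.001, 0, 0.135, 0, 0, 0],
    [0, -0.001, 0, 0.144, 0, 0, 0],
    [0, -0.001, 0, 0.147, 0, 0, 0],
    [0, -0.001, 0, 0.149, 0, 0, 0],
    [0, -0.001, 0, 0.15, 0, 0, 0],
    [0, -0.001, 0, 0.15, 0, 0, 0],
    [0, -0.001, 0, 0.15, 0, 0, 0]
  ]
}}

```text
clock: 13.85
position: [603.4, -12.2, 29.2]
ee_rot: [0.069, 0.998, 0.0, 0.0]
contact_force: [-0.8, -0.6, -1.7]
gripper_width: 19.1
grasp_force: 58.8
```

Call:
{"name": "servo_tool", "arguments": {
  "increments": [
    [0, 0, 0, 0.0007, 0, 0, 0],
    [0, 0, 0, 0.0014, 0, 0, 0],
    [0, 0, 0, 0.0014, 0, 0, 0]
  ]
}}

```text
clock: 14.22
position: [603.5, -12.2, 28.8]
ee_rot: [0.069, 0.998, -0.0, 0.0]
contact_force: [-2.1, 0.6, 6.2]
gripper_width: 18.5
grasp_force: 59.4
```

Call:
{"name": "servo_tool", "arguments": {
  "increments": [
    [0.3, 0, 0, 0, 0, 0, 0],
    [0.6, 0, 0, 0, 0, 0, 0],
    [0.6, 0, 0, 0, 0, 0, 0],
    [0.6, 0, 0, 0, 0, 0, 0],
    [0.6, 0, 0, -0.03, 0, 0, 0],
    [0.6, 0, 0, -0.08, 0, 0, 0],
    [0.6, 0, 0, -0.13, 0, 0, 0],
    [0.6, 0, 0, -0.152, 0, 0, 0],
    [0.6, 0, 0, -0.152, 0, 0, 0]
  ]
}}

```text
clock: 15.35
position: [604.3, -12.0, 181.7]
ee_rot: [0.069, 0.998, 0.001, 0.002]
contact_force: [-0.1, 0.6, -0.6]
gripper_width: 51.2
grasp_force: 0.0
```

```bash
python3 d.py 446 153 150 97.6
```

```text
shift [0.1797 0.1414 0.0311] turn [  0.06   0.28 -15.56] yaw 82.0 pos [604.3 -12.  181.7] t 15.35 w 51.1752867457014 gf 0.0 F [-0.1  0.6 -0.6] j6 -1.96
```

Call:
{"name": "servo_tool", "arguments": {
  "increments": [
    [0.65, 0.03, 0.024, 0.005, 0, 0, -2.5],
    [0.65, 0.06, 0.047, 0.01, 0, 0, -5],
    [0.65, 0.09, 0.071, 0.015, 0, 0, -7.5],
    [0.65, 0.12, 0.094, 0.02, 0, 0, -10],
    [0.65, 0.15, 0.118, 0.025, 0, 0, -13],
    [0.65, 0.17, 0.134, 0.029, 0, 0, -15.5],
    [0.65, 0.179, 0.141, 0.031, 0, 0.2, -15.5],
    [0.65, 0.179, 0.141, 0.031, 0, 0.2, -15.5],
    [0.65, 0.179, 0.141, 0.031, 0, 0.2, -15.5],
    [0.65, 0.179, 0.141, 0.031, 0, 0.2, -15.5]
  ]
}}

```text
clock: 16.6
position: [446.0, 151.8, 148.3]
ee_rot: [-0.065, 0.998, 0.0, -0.002]
contact_force: [0.2, -0.9, -0.6]
gripper_width: 55.4
grasp_force: 0.0
```

```bash
python3 d.py 446 153 4 97.6
```

```text
shift [-0.0007  0.0012  0.1443] turn [ 0.03 -0.2  -0.14] yaw 97.5 pos [446.  151.8 148.3] t 16.6 w 55.377807416536946 gf 0.0 F [ 0.2 -0.9 -0.6] j6 -2.11
```

Call:
{"name": "servo_tool", "arguments": {
  "increments": [
    [0.65, 0, 0.001, 0.03, 0, 0, 0],
    [0.65, 0, 0.001, 0.07, 0, -0.2, 0],
    [0.65, 0, 0.001, 0.11, 0, -0.2, 0],
    [0.65, 0, 0.001, 0.13, 0, -0.2, 0],
    [0.65, 0, 0.001, 0.14, 0, -0.2, 0],
    [0.65, 0, 0.001, 0.143, 0, -0.2, 0],
    [0.65, 0, 0.001, 0.144, 0, -0.2, 0],
    [0.65, 0, 0.001, 0.144, 0, -0.2, 0]
  ]
}}

```text
clock: 17.6
position: [445.3, 153.6, 5.1]
ee_rot: [-0.066, 0.998, 0.001, 0.001]
contact_force: [-0.3, -0.7, 0.8]
gripper_width: 55.5
grasp_force: 0.0
```

Call:
{"name": "servo_tool", "arguments": {
  "increments": [
    [0.65, 0, 0, 0.001, 0, 0, 0],
    [0.65, 0, 0, 0.003, 0, 0, 0],
    [0.4, 0, 0, 0.003, 0, 0, 0],
    [0, 0, 0, 0.003, 0, 0, 0],
    [0, 0, 0, 0.003, 0, 0, 0],
    [0, 0, 0, 0.003, 0, 0, 0],
    [0, 0, 0, 0.003, 0, 0, 0]
  ]
}}

```text
clock: 18.48
position: [444.8, 153.2, 1.8]
ee_rot: [-0.066, 0.998, 0.0, -0.0]
contact_force: [-1.4, -1.0, 6.1]
gripper_width: 33.0
grasp_force: 59.6
```

```bash
python3 d.py 633 238 150 97.6
```

```text
shift [-0.1977  0.0594 -0.1482] turn [ 0.01 -0.   -0.05] yaw 97.6 pos [444.8 153.2   1.8] t 18.475 w 32.98153998829748 gf 59.567655846476555 F [-1.4 -1.   6.1] j6 -2.12
```

Call:
{"name": "servo_tool", "arguments": {
  "increments": [
    [0, 0, 0, -0.015, 0, 0, 0],
    [0, 0, 0, -0.05, 0, 0, 0],
    [0, 0, 0, -0.1, 0, 0, 0],
    [0, 0, 0, -0.148, 0, 0, 0],
    [0, -0.03, 0.009, -0.148, 0, 0, 0],
    [0, -0.07, 0.021, -0.148, 0, 0, 0],
    [0, -0.11, 0.033, -0.148, 0, 0, 0],
    [0, -0.15, 0.045, -0.148, 0, 0, 0],
    [0, -0.18, 0.054, -0.148, 0, 0, 0],
    [0, -0.198, 0.059, -0.148, 0, 0, 0],
    [0, -0.198, 0.059, -0.148, 0, 0, 0],
    [0, -0.198, 0.059, -0.148, 0, 0, 0]
  ]
}}

```text
clock: 19.98
position: [632.5, 237.3, 148.7]
ee_rot: [-0.066, 0.998, -0.0, -0.001]
contact_force: [-0.1, -0.8, -1.2]
gripper_width: 32.9
grasp_force: 60.0
```

```bash
python3 d.py 633 238 6 97.6; python3 -c "
from h import *
import cv2
a,b=arm.get_image('scene'),arm.get_image('top')
A=cv2.resize(a['color'][100:300,230:470],(480,400));B=cv2.resize(b['color'][140:240,220:376],(312,200))
o=np.zeros((400,792,3),np.uint8);o[:,:480]=A;o[:200,480:]=B;cv2.imwrite('pics/c1.png',o[...,::-1])"
```

```text
shift [-0.0008  0.0007  0.1427] turn [ 0.   -0.1  -0.07] yaw 97.5 pos [632.5 237.3 148.7] t 19.975 w 32.88944861193312 gf 59.95116636157036 F [-0.1 -0.8 -1.2] j6 -2.04
```

View pics/c1.png

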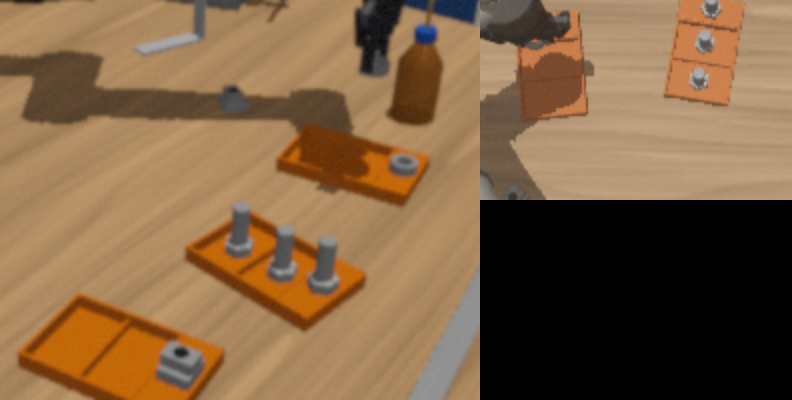

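The bolts stand upright in their bays, at (238,245) and (283,270) in the crop, and the collar is held level at (375,65). Lowering it now.

Call:
{"name": "servo_tool", "arguments": {
  "increments": [
    [0, 0, 0, 0.03, 0, 0, 0],
    [0, 0, 0, 0.07, 0, 0, 0],
    [0, 0, 0, 0.1, 0, 0, 0],
    [0, 0, 0, 0.125, 0, 0, 0],
    [0, 0, 0, 0.135, 0, 0, 0],
    [0, 0, 0, 0.139, 0, 0, 0],
    [0, 0, 0, 0.141, 0, 0, 0],
    [0, 0, 0, 0.142, 0, 0, 0],
    [0, 0, 0, 0.142, 0, 0, 0]
  ]
}}

```text
clock: 21.2
position: [633.7, 237.9, 8.1]
ee_rot: [-0.066, 0.998, 0.0, 0.0]
contact_force: [0.2, -0.8, -0.8]
gripper_width: 33.0
grasp_force: 59.9
```

Call:
{"name": "servo_tool", "arguments": {
  "increments": [
    [0, 0, 0, 0.001, 0, 0, 0],
    [0, 0, 0, 0.002, 0, 0, 0],
    [0, 0, 0, 0.0028, 0, 0, 0],
    [0, 0, 0, 0.0028, 0, 0, 0]
  ]
}}

```text
clock: 21.7
position: [633.5, 237.7, 5.9]
ee_rot: [-0.066, 0.998, 0.0, 0.0]
contact_force: [-2.5, -0.1, 5.3]
gripper_width: 32.8
grasp_force: 60.6
```

Call:
{"name": "servo_tool", "arguments": {
  "increments": [
    [0.5, 0, 0, 0, 0, 0, 0],
    [0.6, 0, 0, 0, 0, 0, 0],
    [0.6, 0, 0, 0, 0, 0, 0],
    [0.6, 0, 0, 0, 0, 0, 0],
    [0.6, 0, 0, -0.03, 0, 0, 0],
    [0.6, 0, 0, -0.08, 0, 0, 0],
    [0.6, 0, 0, -0.13, 0, 0, 0],
    [0.6, 0, 0, -0.145, 0, 0, 0],
    [0.6, 0, 0, -0.145, 0, 0, 0]
  ]
}}

```text
clock: 22.82
position: [633.6, 237.9, 150.6]
ee_rot: [-0.066, 0.998, 0.001, 0.001]
contact_force: [0.5, -0.4, -1.0]
gripper_width: 51.2
grasp_force: 0.0
```

```bash
python3 d.py 426 -290 150 97.6
```

```text
shift [ 0.275  -0.4961 -0.0007] turn [ 0.1   0.11 -0.07] yaw 97.5 pos [633.6 237.9 150.6] t 22.825 w 51.224457006071574 gf 0.0 F [ 0.5 -0.4 -1. ] j6 -2.04
```

Call:
{"name": "servo_tool", "arguments": {
  "increments": [
    [0.65, 0.02, -0.036, 0, 0, 0, 0],
    [0.65, 0.046, -0.083, 0, 0, 0, 0],
    [0.65, 0.072, -0.13, 0, 0, 0, 0],
    [0.65, 0.098, -0.177, 0, 0, 0, 0],
    [0.65, 0.124, -0.224, 0, 0, 0, 0],
    [0.65, 0.15, -0.271, 0, 0, 0, 0],
    [0.65, 0.176, -0.318, 0, 0, 0, 0],
    [0.65, 0.202, -0.365, 0, 0, 0, 0],
    [0.65, 0.228, -0.412, 0, 0, 0, 0],
    [0.65, 0.25, -0.45, 0, 0, 0, 0],
    [0.65, 0.266, -0.48, 0, 0, 0, 0],
    [0.65, 0.275, -0.496, 0, 0, 0, 0]
  ]
}}

```text
clock: 24.32
position: [423.9, -291.0, 147.4]
ee_rot: [-0.065, 0.998, 0.001, -0.002]
contact_force: [-0.2, 0.2, -0.5]
gripper_width: 55.1
grasp_force: 0.0
```

Call:
{"name": "servo_tool", "arguments": {
  "increments": [
    [0.65, 0, 0, 0, 0, 0, 0],
    [0.65, 0, 0, 0, 0, 0, 0],
    [0.65, 0, 0, 0, 0, 0, 0]
  ]
}}

```text
clock: 24.7
position: [426.2, -289.3, 149.2]
ee_rot: [-0.066, 0.998, 0.0, -0.0]
contact_force: [-0.3, 0.1, -0.1]
gripper_width: 55.5
grasp_force: 0.0
```

```bash
python3 d.py 426 -290 5 97.6
```

```text
shift [ 0.0002 -0.0007  0.1442] turn [ 0.04 -0.01  0.02] yaw 97.6 pos [ 426.2 -289.3  149.2] t 24.7 w 55.49602069644504 gf 0.0 F [-0.3  0.1 -0.1] j6 -1.16
```

Call:
{"name": "servo_tool", "arguments": {
  "increments": [
    [0.65, 0, 0, 0.03, 0, 0, 0],
    [0.65, 0, -0.001, 0.07, 0, 0, 0],
    [0.65, 0, -0.001, 0.11, 0, 0, 0],
    [0.65, 0, -0.001, 0.13, 0, 0, 0],
    [0.65, 0, -0.001, 0.14, 0, 0, 0],
    [0.65, 0, -0.001, 0.144, 0, 0, 0],
    [0.65, 0, -0.001, 0.146, 0, 0, 0],
    [0.4, 0, -0.001, 0.147, 0, 0, 0],
    [0, 0, -0.001, 0.147, 0, 0, 0],
    [0, 0, -0.001, 0.147, 0, 0, 0],
    [0, 0, -0.001, 0.147, 0, 0, 0],
    [0, 0, -0.001, 0.147, 0, 0, 0]
  ]
}}

```text
clock: 26.2
position: [426.5, -291.3, 3.4]
ee_rot: [-0.066, 0.998, -0.0, 0.001]
contact_force: [-1.1, 1.4, 5.3]
gripper_width: 32.7
grasp_force: 59.9
```

```bash
python3 d.py 570 229.5 180 97.6
```

```text
shift [-0.211   0.4973 -0.1765] turn [-0.02  0.09 -0.04] yaw 97.6 pos [ 426.5 -291.3    3.4] t 26.2 w 32.725980082953654 gf 59.88043695688248 F [-1.1  1.4  5.3] j6 -1.15
```

Call:
{"name": "servo_tool", "arguments": {
  "increments": [
    [0, 0, 0, -0.015, 0, 0, 0],
    [0, 0, 0, -0.05, 0, 0, 0],
    [0, 0, 0, -0.1, 0, 0, 0],
    [0, -0.012, 0.028, -0.145, 0, 0, 0],
    [0, -0.03, 0.071, -0.176, 0, 0, 0],
    [0, -0.05, 0.118, -0.176, 0, 0, 0],
    [0, -0.07, 0.165, -0.176, 0, 0, 0],
    [0, -0.09, 0.212, -0.176, 0, 0, 0],
    [0, -0.11, 0.259, -0.176, 0, 0, 0],
    [0, -0.13, 0.306, -0.176, 0, 0, 0],
    [0, -0.145, 0.342, -0.176, 0, 0, 0],
    [0, -0.15, 0.355, -0.176, 0, 0, 0]
  ]
}}

```text
clock: 27.7
position: [528.3, 82.3, 179.1]
ee_rot: [-0.067, 0.998, 0.0, 0.0]
contact_force: [-0.2, -0.3, -0.5]
gripper_width: 32.6
grasp_force: 59.8
```

Call:
{"name": "servo_tool", "arguments": {
  "increments": [
    [0, -0.015, 0.035, 0, 0, 0, 0],
    [0, -0.03, 0.071, 0, 0, 0, 0],
    [0, -0.045, 0.106, 0, 0, 0, 0],
    [0, -0.055, 0.13, 0, 0, 0, 0],
    [0, -0.061, 0.142, 0, 0, 0, 0],
    [0, -0.061, 0.142, 0, 0, 0, 0],
    [0, -0.061, 0.142, 0, 0, 0, 0],
    [0, -0.061, 0.142, 0, 0, 0, 0]
  ]
}}

```text
clock: 28.7
position: [569.8, 228.2, 178.9]
ee_rot: [-0.065, 0.998, 0.0, -0.0]
contact_force: [-0.3, 0.2, 0.1]
gripper_width: 32.8
grasp_force: 59.8
```

```bash
python3 d.py 570 229.5 8 97.6
```

```text
shift [-0.0004  0.0012  0.1709] turn [ 0.03 -0.   -0.13] yaw 97.5 pos [569.8 228.2 178.9] t 28.7 w 32.75398774691501 gf 59.835655465722084 F [-0.3  0.2  0.1] j6 -2.08
```

Call:
{"name": "servo_tool", "arguments": {
  "increments": [
    [0, 0, 0.001, 0.03, 0, 0, 0],
    [0, 0, 0.001, 0.08, 0, 0, 0],
    [0, 0, 0.001, 0.12, 0, 0, 0],
    [0, 0, 0.001, 0.15, 0, 0, 0],
    [0, 0, 0.001, 0.162, 0, 0, 0],
    [0, 0, 0.001, 0.166, 0, 0, 0],
    [0, 0, 0.001, 0.168, 0, 0, 0],
    [0, 0, 0.001, 0.17, 0, 0, 0],
    [0, 0, 0.001, 0.17, 0, 0, 0],
    [0, 0, 0.001, 0.17, 0, 0, 0]
  ]
}}

```text
clock: 29.95
position: [570.0, 230.5, 9.1]
ee_rot: [-0.066, 0.998, 0.0, 0.0]
contact_force: [-0.3, 0.9, -0.0]
gripper_width: 32.6
grasp_force: 59.8
```

Call:
{"name": "servo_tool", "arguments": {
  "increments": [
    [0, 0, 0, 0.001, 0, 0, 0],
    [0, 0, 0, 0.002, 0, 0, 0],
    [0, 0, 0, 0.0025, 0, 0, 0],
    [0, 0, 0, 0.0025, 0, 0, 0]
  ]
}}

```text
clock: 30.45
position: [569.9, 230.4, 7.4]
ee_rot: [-0.066, 0.998, 0.0, 0.0]
contact_force: [-2.6, -0.6, 7.4]
gripper_width: 32.5
grasp_force: 60.6
```

Call:
{"name": "servo_tool", "arguments": {
  "increments": [
    [0.5, 0, 0, 0, 0, 0, 0],
    [0.6, 0, 0, 0, 0, 0, 0],
    [0.6, 0, 0, 0, 0, 0, 0],
    [0.6, 0, 0, 0, 0, 0, 0],
    [0.6, 0, 0, -0.03, 0, 0, 0],
    [0.6, 0, 0, -0.08, 0, 0, 0],
    [0.6, 0, 0, -0.13, 0, 0, 0],
    [0.6, 0, 0, -0.172, 0, 0, 0],
    [0.6, 0, 0, -0.172, 0, 0, 0]
  ]
}}

```text
clock: 31.58
position: [571.8, 231.3, 182.7]
ee_rot: [-0.066, 0.998, 0.002, 0.004]
contact_force: [-0.0, -1.1, -0.1]
gripper_width: 51.5
grasp_force: 0.0
```

```bash
python3 d.py 400.5 286 150 140.3; python3 -c "
from h import *
b=arm.get_image('scene');save(b,'x.png')
from fit import fit
"
```

```text
shift [0.1629 0.0766 0.0317] turn [  0.05   0.55 -42.74] yaw 97.6 pos [571.8 231.3 182.7] t 31.575 w 51.49909320164797 gf 0.0 F [-0.  -1.1 -0.1] j6 -2.09
```

Call:
{"name": "servo_tool", "arguments": {
  "increments": [
    [0.75, 0.025, 0.012, 0.005, 0, 0, -6],
    [0.75, 0.05, 0.024, 0.01, 0, 0, -12],
    [0.75, 0.075, 0.036, 0.015, 0, 0, -18],
    [0.75, 0.1, 0.047, 0.02, 0, 0, -24],
    [0.75, 0.125, 0.059, 0.025, 0, 0, -30],
    [0.75, 0.15, 0.071, 0.03, 0, 0, -36],
    [0.75, 0.162, 0.076, 0.031, 0, 0, -42.7],
    [0.75, 0.162, 0.076, 0.031, 0, 0, -42.7],
    [0.75, 0.162, 0.076, 0.031, 0, 0, -42.7],
    [0.75, 0.162, 0.076, 0.031, 0, 0, -42.7]
  ]
}}

```text
clock: 32.88
position: [399.7, 284.1, 146.9]
ee_rot: [-0.424, 0.906, 0.0, -0.0]
contact_force: [-0.2, -0.3, 0.1]
gripper_width: 64.4
grasp_force: 0.0
```

```bash
python3 d.py 400.5 286 4 140.3
```

```text
shift [-0.002   0.0005  0.1429] turn [ 0.01 -0.01 -0.16] yaw 140.1 pos [399.7 284.1 146.9] t 32.875 w 64.43438732876031 gf 0.0 F [-0.2 -0.3  0.1] j6 -1.65
```

Call:
{"name": "servo_tool", "arguments": {
  "increments": [
    [0.75, 0, 0, 0.03, 0, 0, 0],
    [0.75, -0.001, 0, 0.07, 0, 0, 0],
    [0.75, -0.001, 0, 0.11, 0, 0, 0],
    [0.75, -0.001, 0, 0.13, 0, 0, 0],
    [0.75, -0.001, 0, 0.138, 0, 0, 0],
    [0.75, -0.001, 0, 0.142, 0, 0, 0],
    [0.75, -0.001, 0, 0.142, 0, 0, 0],
    [0.4, -0.001, 0, 0.142, 0, 0, 0],
    [0, -0.001, 0, 0.142, 0, 0, 0],
    [0, -0.001, 0, 0.142, 0, 0, 0],
    [0, -0.001, 0, 0.142, 0, 0, 0],
    [0, -0.001, 0, 0.142, 0, 0, 0]
  ]
}}

```text
clock: 34.38
position: [400.3, 285.7, 6.2]
ee_rot: [-0.425, 0.905, 0.001, 0.001]
contact_force: [0.7, -0.9, 6.4]
gripper_width: 33.9
grasp_force: 60.8
```

```bash
python3 d.py 559.5 -246.5 180 97
```

```text
shift [ 0.3071 -0.4626 -0.1745] turn [ 0.06  0.12 43.27] yaw 140.3 pos [400.3 285.7   6.2] t 34.375 w 33.863941961792726 gf 60.79066067934036 F [ 0.7 -0.9  6.4] j6 -1.64
```

Call:
{"name": "servo_tool", "arguments": {
  "increments": [
    [0, 0, 0, -0.015, 0, 0, 0],
    [0, 0, 0, -0.05, 0, 0, 0],
    [0, 0, 0, -0.1, 0, 0, 0],
    [0, 0.015, -0.023, -0.145, 0, 0, 2],
    [0, 0.04, -0.06, -0.174, 0, 0, 7],
    [0, 0.065, -0.098, -0.174, 0, 0, 12],
    [0, 0.09, -0.136, -0.174, 0, 0, 17],
    [0, 0.115, -0.173, -0.174, 0, 0, 22],
    [0, 0.14, -0.211, -0.174, 0, 0, 27],
    [0, 0.165, -0.249, -0.174, 0, 0, 32],
    [0, 0.19, -0.286, -0.174, 0, 0, 37],
    [0, 0.2, -0.301, -0.174, 0, 0, 43.3]
  ]
}}

```text
clock: 35.88
position: [502.9, -63.2, 178.3]
ee_rot: [-0.057, 0.998, 0.0, -0.001]
contact_force: [0.0, 0.4, -1.1]
gripper_width: 33.3
grasp_force: 60.3
```

```bash
python3 d.py 559.5 -246.5 180 97
```

```text
shift [-0.0352 -0.1886 -0.0019] turn [ 0.05 -0.07 -0.43] yaw 96.6 pos [502.9 -63.2 178.3] t 35.875 w 33.333425670212485 gf 60.27778387069702 F [ 0.   0.4 -1.1] j6 -1.65
```

Call:
{"name": "servo_tool", "arguments": {
  "increments": [
    [0, -0.007, -0.035, 0, 0, 0, 0],
    [0, -0.015, -0.08, 0, 0, 0, 0],
    [0, -0.023, -0.125, 0, 0, 0, 0],
    [0, -0.03, -0.16, 0, 0, 0, 0],
    [0, -0.035, -0.184, 0, 0, 0, 0],
    [0, -0.035, -0.187, 0, 0, 0, 0],
    [0, -0.035, -0.187, 0, 0, 0, 0],
    [0, -0.035, -0.187, 0, 0, 0, 0]
  ]
}}

```text
clock: 36.88
position: [560.3, -241.6, 178.9]
ee_rot: [-0.061, 0.998, 0.0, -0.0]
contact_force: [0.5, 0.4, -2.6]
gripper_width: 34.0
grasp_force: 60.3
```

```bash
python3 d.py 559.5 -246.5 10.2 97; python3 -c "
from h import *
a=arm.get_image('scene');b=arm.get_image('top')
A=cv2.resize(a['color'][100:300,230:470],(480,400));B=cv2.resize(b['color'][140:240,220:376],(312,200))
o=np.zeros((400,792,3),np.uint8);o[:,:480]=A;o[:200,480:]=B;cv2.imwrite('pics/c2.png',o[...,::-1])"
```

```text
shift [ 0.0014 -0.0049  0.1687] turn [ 0.05 -0.01 -0.01] yaw 97.0 pos [ 560.3 -241.6  178.9] t 36.875 w 33.957855485418705 gf 60.32893270254135 F [ 0.5  0.4 -2.6] j6 -1.31
```

View pics/c2.png

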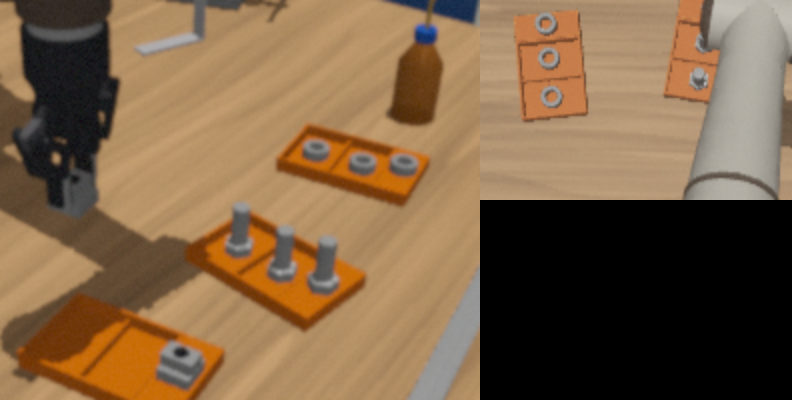

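Both collars lie flat in the collar tray's bays, at (316,148) and (362,162). The T-nut is held upright at (70,190). Lowering it now.

Call:
{"name": "servo_tool", "arguments": {
  "increments": [
    [0, 0.001, -0.004, 0.03, 0, 0, 0],
    [0, 0.001, -0.004, 0.08, 0, 0, 0],
    [0, 0.001, -0.004, 0.12, 0, 0, 0],
    [0, 0.001, -0.004, 0.15, 0, 0, 0],
    [0, 0.001, -0.004, 0.16, 0, 0, 0],
    [0, 0.001, -0.004, 0.164, 0, 0, 0],
    [0, 0.001, -0.004, 0.166, 0, 0, 0],
    [0, 0.001, -0.004, 0.168, 0, 0, 0],
    [0, 0.001, -0.004, 0.168, 0, 0, 0]
  ]
}}

```text
clock: 38.1
position: [560.5, -246.7, 11.6]
ee_rot: [-0.06, 0.998, 0.0, 0.001]
contact_force: [-0.2, -0.3, -2.4]
gripper_width: 33.8
grasp_force: 60.3
```

Call:
{"name": "servo_tool", "arguments": {
  "increments": [
    [0, 0, 0, 0.001, 0, 0, 0],
    [0, 0, 0, 0.002, 0, 0, 0],
    [0, 0, 0, 0.002, 0, 0, 0]
  ]
}}

```text
clock: 38.48
position: [560.4, -246.7, 10.3]
ee_rot: [-0.061, 0.998, 0.0, 0.0]
contact_force: [-2.2, 1.3, 5.4]
gripper_width: 34.1
grasp_force: 61.2
```

Call:
{"name": "servo_tool", "arguments": {
  "increments": [
    [0.5, 0, 0, 0, 0, 0, 0],
    [0.6, 0, 0, 0, 0, 0, 0],
    [0.6, 0, 0, 0, 0, 0, 0],
    [0.6, 0, 0, 0, 0, 0, 0],
    [0.6, 0, 0, -0.03, 0, 0, 0],
    [0.6, 0, 0, -0.08, 0, 0, 0],
    [0.6, 0, 0, -0.13, 0, 0, 0],
    [0.6, 0, 0, -0.18, 0, 0, 0],
    [0.6, 0.05, 0, -0.2, 0, 0, 0],
    [0.6, 0.1, 0, -0.2, 0, 0, 0],
    [0.6, 0.15, 0, -0.2, 0, 0, 0],
    [0.6, 0.15, 0, -0.2, 0, 0, 0]
  ]
}}

```text
clock: 39.98
position: [408.1, -264.8, 209.4]
ee_rot: [-0.059, 0.998, 0.0, -0.0]
contact_force: [0.7, -0.4, 0.1]
gripper_width: 50.9
grasp_force: 0.0
```

```bash
python3 -c "
from h import *
a=arm.get_image('scene')
save({'color':cv2.resize(a['color'][100:380,180:500],(800,600)[:1]+(600,))},'c3.png')"
```

```text
(no output)
```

View pics/c3.png

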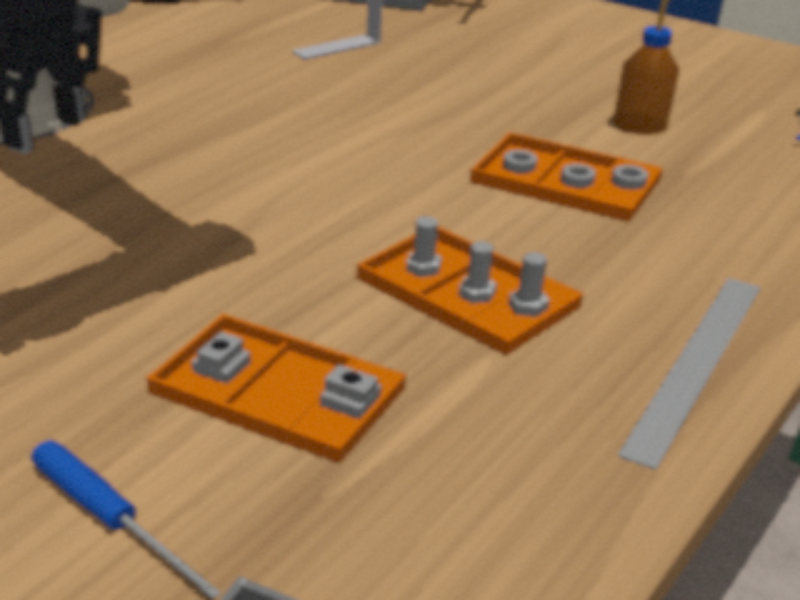

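The picture shows every piece upright in its own bay: T-nut at (220,355), bolts at (424,245) and (480,270), collars at (520,160) and (578,173). The bottle and screwdriver look undisturbed.

```bash
python3 -c "
from bench import arm
print(arm.job_done())"
```

```text
the job is handed in; nothing more can be done
None
```

All five pieces are in their matching trays, one to a bay and the same way up as before; the bottle and screwdriver were not touched, and the job was handed in at about 40 s of the 128 s allowed.

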